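# Lock the gas cartridge and hold the egg-station burner on ignition

## Robot

A 7-joint arm with a two-finger parallel gripper is mounted at the origin on a cart in front of the work surface, level with it; the furniture and walls round the work are solid. World frame = base frame: x ahead of the robot, y to its left, z up, the work surface at z = 0. Lengths are in m, angles in rad, forces in N, time in s.
With the tool pointing down it reaches from about 0.425 to 0.875 m from the base axis. Payload 4.7 kg.
Tool frame: the origin (TCP) lies between the finger pads; the fingertips stand 11 mm ahead of it and the grasp point (between the pads) lies 8 mm behind it (env.finger_overhang is the distance from the TCP to the fingertips, in m); z points along the fingers, y is the line along which they close (so a half turn about z gives the same grasp; the last joint's range is limited). The gripper opens to 85 mm and grips with 20 to 120 N. Pads are 22 mm wide; open, the fingers measure 114 mm over their backs; the gripper's body (76 mm by 85 mm) begins 54 mm behind the grasp point. The pads swing forward as they close: fully open they stand 13 mm farther back than shut.
Start: joints at [1.341, 0.321, -0.07, 1.45, 0.023, 1.371, -0.057], TCP at [0.157, -0.631, 0.242] pointing down, gripper open.
Joint ranges: [-2.86, 2.86], [-0.3, 2.09], [-1.38, 1.24], [0.06, 2.45], [-1.56, 4.7], [0.09, 2.05], [-2.69, 2.69]. Speed limits (rad/s): [2.57, 2.57, 3.14, 3.14, 3.14, 3.14, 3.14].

## Interface

Orientations are given as a unit quaternion [x, y, z, w].
In Python, from bench import env, set_gripper, kin, status, vision, workorder gives the robot as it stands. The module is installed in compiled form; this text tells all that it offers. Calls block until the motion is done:
- env.movep(position, orientation): joint-space move of the TCP to a pose.
- env.move_straight(position, rot=None, rate=0.15): straight line of the TCP; rot=None keeps the orientation; rate is the mean speed in m/s.
- env.goto_joints(angles): joint-space move.
- set_gripper(opening, effort=None): finger opening in m; effort is the grip in N (None keeps the last); returns when the fingers have stopped.
- env.pause(seconds).
- kin.inverse_kinematics(position, orientation): joint angles nearest the present ones, or None.
- status.observe(): the state.
- vision.grab_frame(name): name is "scene" or "top" or "wrist"; returns a dict with "image" (480x640x3 uint8, red, green, blue), "z_map" (480x640 float32, m along the optical axis (not along the pixel's ray), 0 where there is no reading), "intrinsics" (3x3 intrinsics, pixels), "R" (3x3) and "t" (3): a world point X has camera coordinates R X + t; the wrist camera has in their place "mount" (4x4, takes a point from camera to tool coordinates, whose origin is the TCP and whose axes are the flange's). Camera axes: x right, y down, z forward; pixel columns grow to the right and rows downward; lengths in m; the calibration is good to about 2 mm. A picture is of the moment at which its call begins: read the wrist's pose just before it.
A pose or a line that the arm cannot do raises env.MotionError and nothing moves.
- workorder.hand_in(): hands the job in; it is judged then, once.
The state is a dict: "time": time; "q": joint angles; "joint_vel": joint speeds; "tau": joint torques, N m; "tool_pos": TCP position; "orientation": TCP orientation; "wrist_force": force on the tool from outside, world axes, zero at the start; "moment": the same for the moment, N m; "width": finger opening in m; "gripper_force": force on a finger pad.
Only numpy, scipy, OpenCV 4.12 (cv2) and the standard library are available. Lean on these libraries where they do the work, as an engineer would, in place of code of your own. Each camera call takes 0.05 s, during which the arm holds its last target. There are 200 camera calls.

## Task

Get the egg station's table burner ready to light. First swing the burner's upright cam lever over centre and right down along the gas cartridge, so that the cartridge is pressed home on its valve and the lever stays locked by itself. Only then turn the burner's bar dial counter-clockwise (seen from above) past its first and second clicks to the third, the ignition position, and hold it there against its spring: finish with the gripper still on the dial. Leave the pan on its burner and everything else standing round undisturbed.

Things in the scene. Friction and masses are not known exactly. Their poses are not given: they have to be found in the camera images.
- stove: Steel table-top gas burner, 220 x 200 mm, deck 55 mm high, fixed; origin under its middle, on the counter. Its front (louvres, dial) faces its -x, its own +y is its left. Open cartridge bay along its left (centre line at own y = +60 mm) with the cam lever at the bay's front; pan on the burner at own (+40, -35) mm, rim 106 mm high; bar dial at own (-70, -30) mm.
- lever_pivot (a point): Hinge axis of the cam lever, at own (-85, +60, 95) mm of the stove; the axis is the stove's own y. It sits between two cheek plates (33 mm over both, top 104 mm above the counter, reaching 19 mm in front of and 15 mm behind the axis).
- lever_grip (a point): Middle of the lever's black cross-bar handle (16 mm diameter, 34 mm long along the stove's y), 92 mm from the pivot. The lever below it is a flat steel bar, 11 mm wide and 10 mm thick, its centre line running from the pivot to here.
- lock_lever (a joint): Cam lever, rad. At 0 it leans 0.175 from upright toward the stove's front; grows as it swings back over the cartridge, to a stop at 1.745, lying level along it. Starts open (0 to 0.3). From about 0.6 its cam presses the cartridge to the stove's +x against the spring valve (up to 20 N; under 2 N at the handle): let go it gives way back; past dead centre, 1.55, the spring holds it down.
- cartridge_center (a point): Centre of the loose white gas cartridge lying in the bay along the stove's x, 60 mm diameter, 128 mm long with nozzle (nozzle to the stove's +x), top 80 mm above the counter. At the start its centre is about 2 mm ahead of the stove's own x = 0, pressed home by the lever it is 7 to 8 mm ahead.
- dial_bar (a point): Centre of the dial's grip bar, on the dial's upright axis, 76 mm above the counter. The bar stands on a round skirt (48 mm diameter, top 63.5 mm above the counter), is 36 mm long, 11 mm wide and 26 mm tall above the skirt (top 89.5 mm); at dial 0 its length lies along the stove's x.
- dial (a joint): Gas dial, rad, 0 = off, grows counter-clockwise seen from above, stop at 1.40. It clicks (spring ball over ridges) into the first, second and third position at 0.42, 0.84 and 1.26; the third is ignition. A spring (0.03 N m at off, 0.055 at the third, each click 0.02 more) runs it back to off when let go.
- pan: Small steel egg pan on the burner prongs, 132 mm across the rim, 30 mm high, black handle to the stove's right and back; origin under its middle, 75 mm above the counter. Leave alone.
- spare_center (a point): Middle of the spare cartridge standing upright behind the stove, right, 60 mm diameter, 128 mm high. Leave alone.
- tongs: Wire bread tongs lying in front of the stove, 223 x 81 x 10 mm, origin under the middle. Leave alone.
- stirrers_a: Tumbler of wooden stirrers left of the cutlery tray, 97 x 98 x 166 mm, origin under the middle. Leave alone.
- stirrers_b: Tumbler of wooden stirrers behind the cutlery tray, 105 x 97 x 152 mm, origin under the middle. Leave alone.
- siphon: Amber siphon bottle behind the right end of the cutlery tray, 105 mm diameter, 308 mm high, origin under the middle. Leave alone.
- card: Name card in a small stone block left of the cutlery tray, 20 x 58 x 61 mm, origin under the middle. Leave alone.

How it is judged:
By the outcome, as a careful person would: the job done as asked, in the order asked, and still so for the second after the job is handed in, while the arm keeps its last pose, push and grip.
It also fails if it takes over 43 s, if anything falls off the work surface, if the arm or the gripper's body presses on something with over 40 N, if the wrist force passes 120 N, or if a joint passes its speed limit or range.

## Working session

There is one attempt and no reset: what is moved stays moved. The work goes in short steps, each a Python script; the robot and the scene stay as the last script left them, time stands still between calls to the robot, and variables do not carry over. Pictures are saved under pics/ and viewed, at most 10 in all, crops included, and the job is handed in when it is done.

```bash
mkdir -p pics; ls; python3 - <<'E'
from bench import env,vision,status
import cv2,numpy as np
for n in("scene","top"):
    f=vision.grab_frame(n); cv2.imwrite(f"pics/{n}0.png",f["image"][:,:,::-1]); np.savez(f"{n}0.npz",**f)
    print(n,f["intrinsics"].tolist(),f["R"].round(4).tolist(),f["t"].round(4).tolist())
s=status.observe(); print(s["time"],s["orientation"],s["width"])
E
```

```text
pics
scene [[550.8876526827289, 0.0, 320.0799846293522], [0.0, 550.8876526827289, 252.1404786601258], [0.0, 0.0, 1.0]] [[-0.7014, -0.7125, -0.0193], [-0.4404, 0.4545, -0.7743], [0.5604, -0.5346, -0.6325]] [0.3526, 0.3148, 1.1639]
top [[444.137426235883, 0.0, 321.51942641207137], [0.0, 444.137426235883, 239.5148791505211], [0.0, 0.0, 1.0]] [[0.0002, -1.0, -0.0066], [-0.9947, 0.0005, -0.1028], [0.1028, 0.0066, -0.9947]] [0.0199, 0.4768, 1.5255]
0.1 [ 9.92578249e-01  1.21604412e-01 -1.75410882e-04 -8.69163005e-04] 0.08558902044979294
```

View pics/scene0.png

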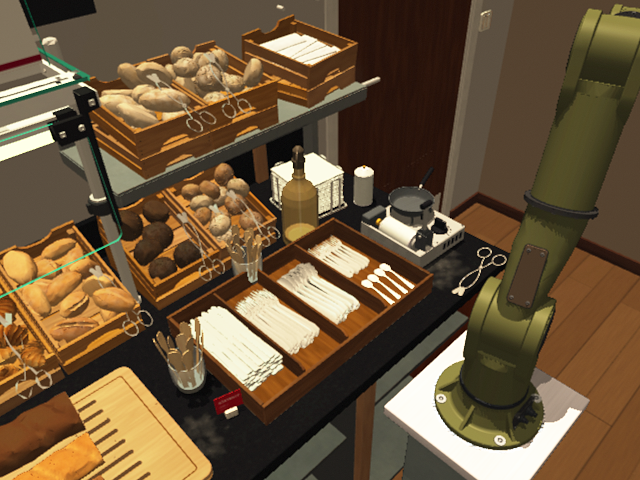

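View pics/top0.png

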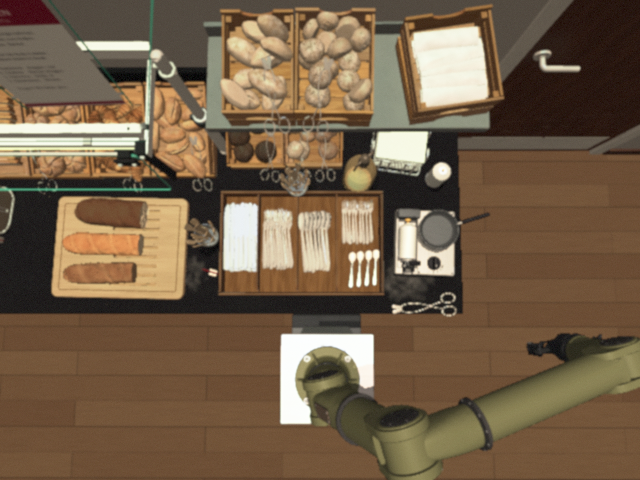

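```bash
cat > h.py <<'E'
import numpy as np,cv2
def cloud(f):
    z=f["z_map"];v,u=np.mgrid[:480,:640];K=f["intrinsics"]
    c=np.stack([(u-K[0,2])/K[0,0]*z,(v-K[1,2])/K[1,1]*z,z],-1)
    return (c-f["t"])@f["R"]   # R^T(c-t)
E
python3 - <<'E'
import numpy as np,cv2
from h import *
f=dict(np.load("top0.npz"));P=cloud(f)
s=P[195:290,380:475]; 
m=(abs(s[...,2]-.055)<.008)
pts=s[m][:,:2].astype(np.float32); print(len(pts)); print(cv2.minAreaRect(pts))
for n,u,v in[("pan",437,229),("dial",433,263),("siphon",358,175),("spare",438,175),("cart",407,243),("leverhandle",407,265),("shelf",440,115)]:print(n,P[v,u].round(3))
i=f["image"][195:290,380:475,::-1]
a=cv2.resize(i,None,fx=6,fy=6,interpolation=cv2.INTER_CUBIC)
cv2.imwrite("pics/topcrop.png",a)
E
```

```text
1584
((0.46480637788772583, -0.30806416273117065), (0.25707143545150757, 0.32143399119377136), 89.37335205078125)
pan [ 0.507 -0.371  0.075]
dial [ 0.392 -0.354  0.074]
siphon [ 0.663 -0.096  0.195]
spare [ 0.684 -0.369  0.114]
cart [ 0.459 -0.268  0.079]
leverhandle [ 0.384 -0.261  0.109]
shelf [ 0.785 -0.31   0.38 ]
```

View pics/topcrop.png

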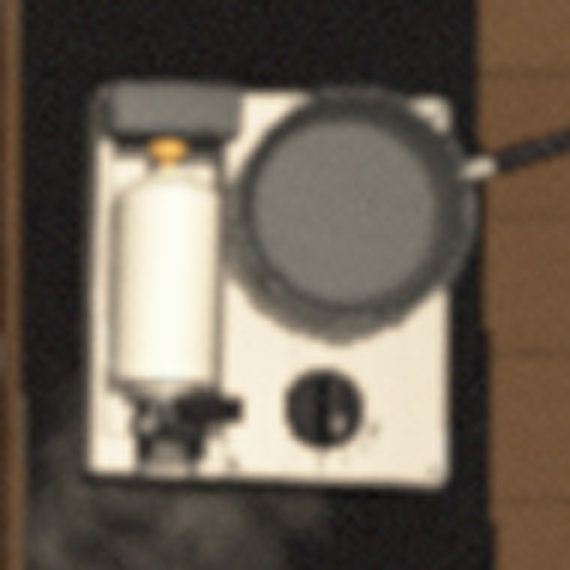

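```bash
python3 - <<'E'
from bench import env,vision,status,kin,set_gripper
import cv2,numpy as np
env.movep([0.38,-0.31,0.32],[1,0,0,0])
s=status.observe(); f=vision.grab_frame("wrist")
cv2.imwrite("pics/wrist0.png",f["image"][:,:,::-1]); np.savez("wrist0.npz",pos=s["tool_pos"],ori=s["orientation"],**f)
print(s["time"],s["q"],s["tool_pos"],s["orientation"],f["mount"].round(3).tolist(),f["intrinsics"].tolist())
E
```

```text
1.575 [ 0.94399172 -0.03559694 -0.30093004  1.69946889 -0.01030559  1.47653729
 -0.92854804] [ 0.37927014 -0.31120619  0.31968549] [ 9.99999485e-01 -9.83494580e-04 -2.50825181e-04 -6.94678535e-06] [[-0.0, -0.966, -0.259, 0.065], [1.0, -0.0, -0.0, -0.001], [0.0, -0.259, 0.966, -0.132], [0.0, 0.0, 0.0, 1.0]] [[422.2713207271816, 0.0, 321.8375164664924], [0.0, 422.2713207271816, 240.1881923566782], [0.0, 0.0, 1.0]]
```

View pics/wrist0.png

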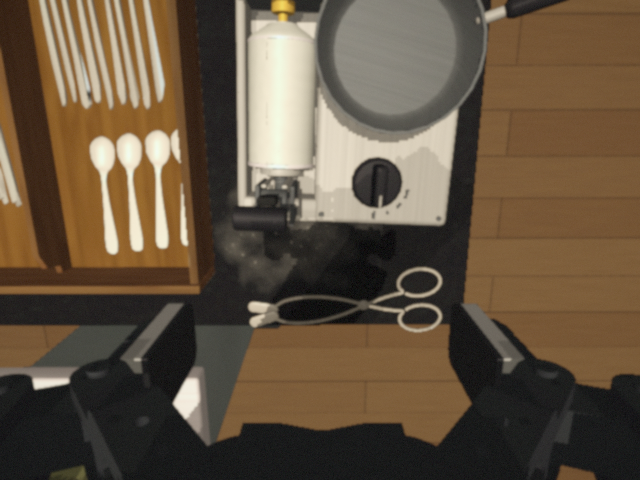

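```bash
python3 - <<'E'
import numpy as np,cv2
from scipy.spatial.transform import Rotation as Ro
f=np.load("wrist0.npz");K=f["intrinsics"];M=f["mount"];Rw=Ro.from_quat(f["ori"]).as_matrix()
def W(c): return (c@M[:3,:3].T+M[:3,3])@Rw.T+f["pos"]
def plane(u,v,z):
    o=W(np.zeros(3));d=W(np.array([(u-K[0,2])/K[0,0],(v-K[1,2])/K[1,1],1]))-o
    return (o+d*(z-o[2])/d[2])
g=cv2.cvtColor(f["image"],cv2.COLOR_RGB2GRAY)
m=np.zeros_like(g);m[150:213,345:410]=(g[150:213,345:410]<90)*255
c=max(cv2.findContours(m,0,1)[0],key=cv2.contourArea);e=cv2.fitEllipse(cv2.convexHull(c));print(e)
print("dial",plane(*e[0],.0635))
z=f["z_map"];v,u=np.mgrid[:480,:640]
P=W(np.stack([(u-K[0,2])/K[0,0]*z,(v-K[1,2])/K[1,1]*z,z],-1))
Z=P[...,2]
# front edge of deck: last row with deck height, bright
pts=[]
for uu in range(330,440,3):
    col=np.where(g[195:240,uu].astype(int)<(g[195:235,uu].max()/2))[0]
    pts.append(plane(uu,195+np.argmax(-np.diff(g[200:240,uu].astype(int)))+5.5,.055)[:2])
pts=np.array(pts);l=cv2.fitLine(pts.astype(np.float32),cv2.DIST_HUBER,0,.01,.01).ravel();print("front",l,"yaw",np.degrees(np.arctan2(-l[0],l[1])),np.median(pts,0))
b=(Z>.083)&(Z<.0935)&(v>160)&(u>350)&(u<400);q=P[b];print("bar",b.sum(),q.mean(0),cv2.minAreaRect(q[:,:2].astype(np.float32)))
hm=(Z>.165)&(Z<.21)&(u>220)&(u<310)&(v>190)&(v<245);q=P[hm];print("handle",hm.sum(),q.min(0),q.max(0),q.mean(0),cv2.minAreaRect(q[:,:2].astype(np.float32)))
cm=(Z>.074)&(Z<.084)&(u>245)&(u<318)&(v>40)&(v<165);q=P[cm];print("cart",q.mean(0),cv2.fitLine(q[:,:2].astype(np.float32),2,0,.01,.01).ravel(),q.max(0))
E
```

```text
((376.31768798828125, 182.25640869140625), (48.01045608520508, 49.81007385253906), 52.99871063232422)
dial [ 0.3946707  -0.35995607  0.0635    ]
front [ 0.04267524  0.999089    0.35424736 -0.36969587] yaw -2.445854 [ 0.35395552 -0.36968199]
bar 539 [ 0.39415232 -0.35988122  0.08893525] ((0.39336544275283813, -0.36043229699134827), (0.01132714282721281, 0.036387525498867035), 87.20339965820312)
handle 1352 [ 0.37877314 -0.28739075  0.18366966] [ 0.3957141  -0.25373311  0.19674342] [ 0.38850491 -0.27081643  0.19288814] ((0.387285053730011, -0.27038732171058655), (0.03377356007695198, 0.01595313660800457), 87.57598876953125)
cart [ 0.46375791 -0.27360092  0.07805419] [ 0.9988038  -0.04889729  0.4637579  -0.27360094] [ 0.51190541 -0.25260785  0.08278514]
```

```bash
cat >> h.py <<'E'
from scipy.spatial.transform import Rotation as Ro
YAW=-0.046; ex=np.array([np.cos(YAW),np.sin(YAW),0]); EZ=np.array([0,0,1.])
PIV=np.array([.3829,-.2697,.095]); DIAL=np.array([.394,-.3601,.076])
def ori(a=0): return (Ro.from_euler('z',YAW+a)*Ro.from_quat([1,0,0,0])).as_quat()
def tcp(phi,off,r=.072):  # finger's front bottom corner on the bar
    p=PIV+r*(np.sin(phi)*ex+np.cos(phi)*EZ)-off*(np.cos(phi)*ex-np.sin(phi)*EZ)
    return p-.011*ex+.011*EZ
E
python3 - <<'E'
from bench import env,vision,status,kin,set_gripper
from h import *
pre=tcp(-.1,.02)
print([kin.inverse_kinematics(p,ori()) is not None for p in [pre,pre+.05*EZ,tcp(.8,.005),tcp(1.57,.005)]])
set_gripper(0.0,40)
env.movep(pre+.05*EZ,ori()); env.move_straight(pre,rate=.2)
for phi in [.15,.4,.65,.9,1.1,1.3,1.45,1.53,1.57]:
    env.move_straight(tcp(phi,.005),rate=.12)
    s=status.observe(); print(phi,round(s["time"],2),s["wrist_force"].round(1),(s["tool_pos"]-tcp(phi,.005)).round(4))
E
```

```text
[True, True, True, True]
0.15 3.73 [-0.3 -0.1 -0.7] [ 0.0006 -0.0003  0.0009]
0.4 4.03 [-0.1  0.4 -0.2] [-0.0003  0.0001 -0.0001]
0.65 4.33 [-1.2  0.5  0.9] [-0.0004  0.0002 -0.0002]
0.9 4.63 [-0.1  0.8 -0.7] [-0.0002  0.0002 -0.0001]
1.1 4.9 [0.3 0.3 0.2] [-0.0004  0.0002 -0.0002]
1.3 5.17 [-0.7  0.5  0.4] [-0.0004  0.0001 -0.0001]
1.45 5.42 [-1.  -0.4  0.6] [-0.0004  0.0001 -0.    ]
1.53 5.67 [0.7 0.2 0.1] [-0.0002  0.0001 -0.0001]
1.57 5.92 [-0.8  0.4  0.1] [ 0.0002 -0.0001  0.0001]
```

```bash
python3 - <<'E'
from bench import env,vision,status,kin,set_gripper
from h import *
p=tcp(1.57,.005)
for k in range(1,7):
    env.move_straight(p-.002*k*EZ,rate=.05); s=status.observe(); print(k,s["time"],s["wrist_force"].round(1),s["tool_pos"][2])
    if s["wrist_force"][2]>8: break
env.move_straight(p+.05*EZ,rate=.2); env.movep(p-.1*ex+.13*EZ,ori())
s=status.observe(); f=vision.grab_frame("wrist");np.savez("wrist1.npz",pos=s["tool_pos"],ori=s["orientation"],**f)
cv2.imwrite("pics/wrist1.png",f["image"][:,:,::-1]); print(s["time"],s["tool_pos"])
E
```

```text
1 6.1667 [-4.1  2.1 11.2] 0.11086917275756802
7.15 [ 0.34365889 -0.26776666  0.24022038]
```

View pics/wrist1.png

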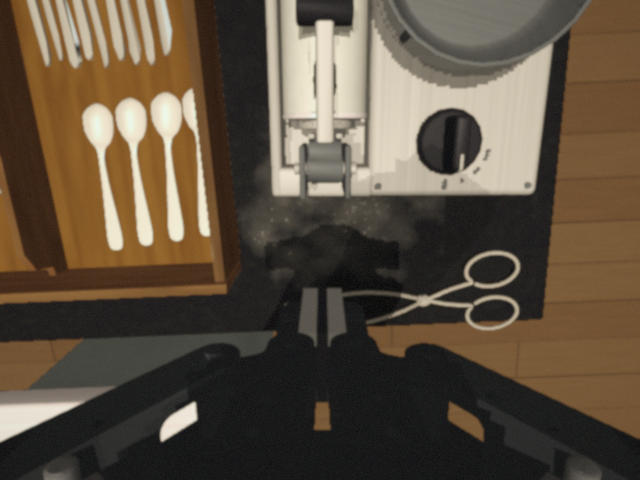

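```bash
python3 - <<'E'
from bench import env,vision,status,kin,set_gripper
from h import *
f=np.load("wrist1.npz");K=f["intrinsics"];M=f["mount"];Rw=Ro.from_quat(f["ori"]).as_matrix()
z=f["z_map"];v,u=np.mgrid[:480,:640]
c=np.stack([(u-K[0,2])/K[0,0]*z,(v-K[1,2])/K[1,1]*z,z],-1);P=(c@M[:3,:3].T+M[:3,3])@Rw.T+f["pos"];Z=P[...,2]
print("handle z",P[10,325],"bar z",P[60,325],P[110,325])
b=(Z>.083)&(Z<.0935)&(v>100)&(v<180)&(u>410)&(u<490);q=P[b];print("bar",q.mean(0),cv2.minAreaRect(q[:,:2].astype(np.float32)))
D=DIAL.copy()
set_gripper(.045,40)
env.movep(D+.06*EZ,ori()); D[2]=.078
env.move_straight(D,rate=.12)
s=status.observe();print(s["time"],s["wrist_force"].round(1),s["tool_pos"])
set_gripper(0,40)
s=status.observe();print(s["time"],s["wrist_force"].round(1),s["moment"].round(2),s["width"],s["gripper_force"],s["tool_pos"])
q0=s["q"];qe=kin.inverse_kinematics(D,ori(1.3));print(q0.round(2),qe.round(2))
E
```

```text
handle z [ 0.47291018 -0.2743876   0.10341479] bar z [ 0.44677255 -0.27323795  0.09978635] [ 0.4181967  -0.27195809  0.09918603]
bar [ 0.39398015 -0.35924987  0.08876862] ((0.39327913522720337, -0.3603397011756897), (0.011794528923928738, 0.03636999428272247), 87.7606201171875)
8.975 [-0.9  0.1 -0.4] [ 0.39453139 -0.36032195  0.07911616]
9.375 [-1.  -3.7  3.1] [-0.66  0.09  0.03] 0.010086075864958403 44.6915727853775 [ 0.39448973 -0.36176016  0.07919931]
[ 0.98  0.24 -0.32  1.91  0.09  1.   -1.  ] [ 1.12  0.26 -0.48  1.91  0.14  1.01  0.26]
```

```bash
python3 - <<'E'
from bench import env,vision,status,kin,set_gripper
from h import *
D=DIAL.copy();D[2]=.078;D[1]-=.0005
for a in list(np.arange(.105,1.27,.105))+[1.29]:
    env.goto_joints(kin.inverse_kinematics(D,ori(a)));s=status.observe()
    yaw=(Ro.from_quat(s["orientation"])*Ro.from_quat([1,0,0,0]).inv()).as_euler('zyx')[0]-YAW
    print(round(a,3),round(yaw,3),round(s["time"],2),s["wrist_force"].round(1),s["moment"].round(2),round(s["width"],4),(s["tool_pos"]-D).round(4))
env.pause(.3);s=status.observe();print(s["wrist_force"].round(1),s["moment"].round(2),s["gripper_force"])
f=vision.grab_frame("wrist");cv2.imwrite("pics/wrist2.png",f["image"][:,:,::-1])
f=vision.grab_frame("top");cv2.imwrite("pics/top2.png",cv2.resize(f["image"][180:310,360:490,::-1],None,fx=4,fy=4))
E
```

```text
0.105 0.105 9.62 [-0.9 -3.2  4.4] [-0.35  0.15 -0.04] 0.0101 [ 0.0005 -0.0012  0.0012]
0.21 0.21 9.88 [ 1.  -2.4  4.7] [-0.39  0.19 -0.04] 0.01 [ 0.0005 -0.0012  0.0012]
0.315 0.315 10.12 [ 0.1 -2.6  4.7] [-0.33  0.15 -0.03] 0.0099 [ 0.0004 -0.0012  0.0012]
0.42 0.419 10.38 [-0.4 -1.6  5.4] [-0.43  0.21 -0.05] 0.0103 [ 0.0005 -0.0012  0.0012]
0.525 0.524 10.62 [-1.5 -2.6  4.3] [-0.35  0.22 -0.06] 0.0099 [ 0.0004 -0.0012  0.0012]
0.63 0.629 10.88 [-1.4 -2.3  4.9] [-0.42  0.2   0.01] 0.01 [ 0.0004 -0.0013  0.0012]
0.735 0.734 11.12 [-0.3 -3.2  4.9] [-0.44  0.24 -0.02] 0.0099 [ 0.0004 -0.0013  0.0012]
0.84 0.839 11.38 [-1.  -2.2  5.3] [-0.37  0.21 -0.04] 0.0097 [ 0.0004 -0.0013  0.0012]
0.945 0.944 11.62 [-0.6 -2.1  4.7] [-0.41  0.25 -0.09] 0.01 [ 0.0005 -0.0013  0.0012]
1.05 1.049 11.88 [-0.7 -2.8  5.3] [-0.47  0.22 -0.04] 0.0102 [ 0.0004 -0.0013  0.0012]
1.155 1.154 12.12 [-1.1 -2.1  4.8] [-0.41  0.28  0.01] 0.0098 [ 0.0004 -0.0013  0.0012]
1.26 1.259 12.38 [-0.7 -2.3  4.9] [-0.5   0.24 -0.05] 0.0101 [ 0.0004 -0.0014  0.0012]
1.29 1.289 12.62 [-0.9 -2.1  5.1] [-0.46  0.19 -0.02] 0.0102 [ 0.0004 -0.0014  0.0012]
[-1.2 -2.3  5.1] [-0.53  0.17 -0.08] 44.8930424451828
```

View pics/wrist2.png

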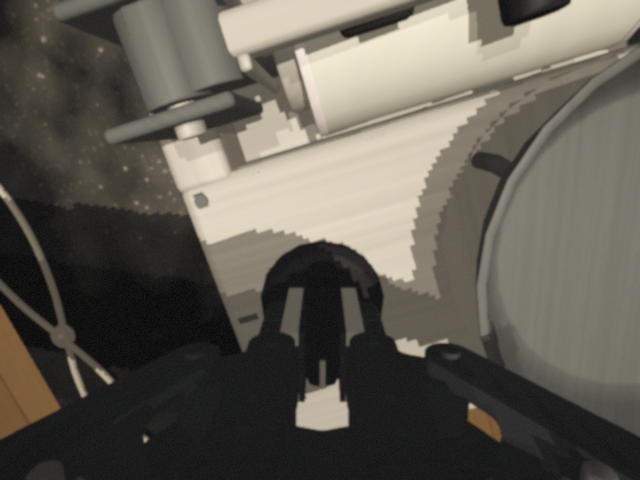

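The wrist view shows the bar square between the pads at (322,320), so it turned with the gripper. The lever still lies flat along the cartridge (top, around (330,30)), and the pan is untouched.

```bash
python3 -c "
from bench import workorder
print(workorder.hand_in())"
```

```text
the job is handed in; nothing more can be done
None
```

The cam lever is locked down level along the cartridge, and the gripper is holding the dial at about 1.29 rad, just past the third click at 1.26. The pan and the rest of the scene were left alone, and I handed the job in at about 13 s; no verdict came back.

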